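Pivot the standing paint marker in the fingers and lay it in its covered rack

TASK

The black-capped paint marker was left standing in the pen stand, but it has to be stored lying flat. Take it out, press the bottom end of its barrel on the black rubber pad so that it swings towards level between the fingers (never lay it down on the bench or the pad), then lay it level in both saddles of the free lane with the green strip, under the clear cover of the rack, black cap to the back and barrel end towards you, and let go. Leave the blue marker in its lane and do not knock anything else about.

Things in the scene. Friction and masses are not known exactly. Their poses are not given: they have to be found in the camera images.
- marker_black: The marker to store: white barrel, black cap, 120 mm long, solid section 12 x 12 mm (pinch across two opposite flats), about 20 g. Origin at mid length on one flat (6 mm off the centre line). x runs along it towards the cap, y and z are normal to its flats. It stands cap up in a well of the pen stand, leaning up to 6 degrees, its foot about 15 mm above the bench.
- marker_mid (a point): Centre of the black-capped marker, on its centre line; axes as marker_black.
- marker_foot (a point): Centre of the flat end of the white barrel (the foot, 60 mm from the centre), on the centre line. Pinched lightly (about 6 N) by fingers that cross the marker at an angle, the marker turns between them when its foot is pressed with 2 to 4 N; pinched with 20 N it stays put.
- marker_cap (a point): Centre of the end of the black cap, 60 mm from the centre, on the centre line.
- pen_stand: Aluminium pen stand, 54 x 88 mm (x, y), top 46 mm above the bench, on a white plate 4 mm thick (x -40 to +140, y -140 to +55), fixed; origin on the bench under its centre. Two square wells 14.5 mm wide, 31 mm deep (floors 15 mm above the bench), centred 20 mm to either side along its y; the marker stands in the +y one, its flats parallel to the stand's sides within 15 degrees.
- press_pad: Black rubber pad lying on the bench, fixed, 90 x 120 x 3 mm (x, y, z), origin at the centre of its underside: press the foot of the marker on it.
- marker_rack: Grey rack, fixed; origin on the bench under the middle of its two lanes (y = -38 and +38 mm); x points away from the robot along the lanes, z up. Base x -55 to +95, y -85 to +85, 10 mm thick. Each lane has two white saddles (x = -38 and +42, 8 mm thick, 34 mm wide), floors 45 mm above the bench, side lips to 57 mm, slot between lips 21 mm wide; only the base lies between the saddles.
- cover_edge (a point): Middle of the lower front edge of the rack's clear cover, 158 mm above the bench (rack x = 0). The cover is 8 mm thick, 170 mm wide and runs from here back to the panel at rack x = +90; front and sides are open below it. To reach the middle of a lane under it the hand must lean back towards the robot by 25 to 45 degrees.
- lane_strip: Green strip 60 x 22 x 2 mm on the rack's base in the free lane, fixed; origin at the centre of its underside, 10 mm above the bench, at the middle of the lane (rack x = 0); axes parallel to the rack's.
- lane_mid (a point): Where the centre of the marker belongs: middle of the free lane, 51 mm above the bench, axes parallel to the rack's (x along the lane, away from the robot).
- marker_blue: Blue-capped marker, 135 x 10 x 10 mm, lying in the other lane of the rack; leave it. Origin at the middle of its underside, x along it.
- ipa_bottle: White dispensing bottle, 59 mm across, 175 mm tall, standing on the white plate 90 to 100 mm from the centre of the pen stand, on its right side or behind it; origin at the centre of its underside. Bystander.
- jar_screws: Clear jar with black lid, 48 mm across, 58 mm tall, standing on the other of those two sides of the pen stand, 90 to 100 mm from its centre; origin at the centre of its underside. Bystander.
- multimeter: Green multimeter, 170 x 86 x 49 mm, lying on the bench; origin at the centre of its underside. Bystander.
- heat_sink: Finned heat sink 50 x 50 x 23 mm. Bystander.
- flush_cutters: Blue-handled cutters 124 x 48 x 15 mm lying on the bench. Bystander.

How it is judged:
By the outcome, as a careful person would: the job done as asked, in the order asked, and still so for the second after the job is handed in, with the robot touching nothing.
It also fails if it takes over 54 s, if anything falls off the work surface, if the arm or the gripper's body presses on something with over 40 N, if the wrist force passes 120 N, or if a joint passes its speed limit or range.

ROBOT

A 7-joint arm with a two-finger parallel gripper is mounted at the origin on a cart in front of the work surface, level with it; the furniture and walls round the work are solid. World frame = base frame: x ahead of the robot, y to its left, z up, the work surface at z = 0. Lengths are in mm, angles in rad, forces in N, time in s.
With the tool pointing down it reaches from about 400 to 875 mm from the base axis. Payload 4.4 kg.
Tool frame: the origin (TCP) lies at the very end of the fingers, on their centre line; the grasp point (between the pads) lies 19 mm behind it; z points along the fingers, y is the direction in which the jaws open and shut (so a half turn about z gives the same grasp; the last joint's range is limited). The gripper opens to 85 mm and grips with 20 to 120 N. Pads are 22 mm wide; open, the fingers measure 114 mm over their backs; the gripper's body (76 mm by 85 mm) begins 54 mm behind the grasp point. The pads swing forward as they close: fully open they stand 13 mm farther back than shut.
Start: joints at [-1.19, 0.628, 0.038, 1.517, -0.027, 0.996, -0.02], TCP at [280.831, 586.218, 195.913] pointing down, gripper open.
Joint ranges: [-3.06, 3.06], [-0.37, 2.12], [-1.25, 1.32], [0.18, 2.47], [-1.1, 4.24], [0.23, 1.98], [-2.94, 2.94]. Speed limits (rad/s): [2.57, 2.57, 3.14, 3.14, 3.14, 3.14, 3.14].

INTERFACE

Orientations are given as [roll, pitch, yaw] about the fixed x, y, z axes, in that order (R = Rz(yaw) Ry(pitch) Rx(roll)).
In Python, from cell import ctrl, eyes gives the robot as it stands.
- The arm moves only by the tool move_arm, never from a script. Its argument "increments" is a list of rows, each a list of 6 numbers: the shift along the tool's x, y, z in cm, then the turn, a rotation vector about the tool's x, y, z in degrees. In form: [[x, y, z, wx, wy, wz], ...]. A call has 1 to 20 rows; each row is the pose to reach, as a shift and turn from the pose commanded when the call began, along the tool's axes at that moment; what a row does not reach only later rows make up. A row lasts 1/10 s, in which the tool goes at most 50 mm and 8.59 degrees, less where a joint would pass 70% of its speed; a pose out of reach is approached as far as the arm can. A call with a gripper value outside its range is refused whole. "grip" is the opening, from -1 (shut) to 1 (fully open), set as the call begins (left out, the last holds). The fingers move at their own pace and stop on an object; the grip force is fixed at half the most. Time passes only in rows, so rows that repeat a pose let the fingers close. It gives the time, the measured TCP pose, the force and the opening at its end, in the units of the state.
- ctrl.read_state(): the state, without advancing time (a new reading comes with each control period).
- eyes.get_image(name): name is "scene" or "top"; returns the picture (384x512x3 uint8, red, green, blue); there is no depth.
- eyes.calibration(name): a dict with "fx", "fy", "cx", "cy" (pixels), "pose" (4x4, takes a point from camera to world coordinates). Camera axes: x right, y up, looking along -z (the intrinsics and any distortion apply to the point x, -y, -z); pixel columns grow to the right and rows downward; lengths in mm; the calibration is good to about 2 mm. A picture is of the moment at which its call begins. calibration takes no time and is no camera call.
- ctrl.finish_job(): hands the job in, once; it reports no verdict.
The state is a dict: "clock": time; "qpos": joint angles; "qd": joint speeds; "tau": joint torques, N m; "eef_pos": TCP position; "tool_rot": TCP orientation; "force": force on the tool from outside, world axes, zero at the start; "torque": the same for the moment, N m; "width": finger opening in mm.
Only numpy, scipy, OpenCV 4.12 (cv2) and the standard library are available. Lean on these libraries where they do the work, as an engineer would, in place of code of your own. Each camera call takes 0.05 s, during which the arm holds its last target. There are 200 camera calls.

## Working session

There is one attempt and no reset: what is moved stays moved. The work goes in short steps, Python scripts to look and compute and a tool call to move; the robot and the scene stay as the last step left them, time stands still between calls to the robot, and variables do not carry over. Pictures are saved under pics/ and viewed, about 8 in all and at most 12, crops included, and the job is handed in when it is done.

Besides the shell and the picture viewer there is one more tool, called after ">>>" as name([rows], argument=value, ...), one row to a line, values as JSON. move_arm: Moves the arm, as the interface text tells. Its arguments: {"type":"object","properties":{"increments":{"type":"array","items":{"type":"array","items":{"type":"number"}}},"grip":{"type":"number"}},"required":["increments"]}

```bash
ls; mkdir -p pics
python3 - <<'E'
from cell import ctrl, eyes
import cv2,numpy as np
np.set_printoptions(precision=3,suppress=True)
for n in("scene","top"):
    im=eyes.get_image(n); cv2.imwrite(f"pics/{n}0.png",im[:,:,::-1]); c=eyes.calibration(n); print(n,c)
s=ctrl.read_state();print(s)
E
```

```text
pics
scene {'fx': 386.52689696670757, 'fy': 386.52689696670757, 'cx': 255.83035917912662, 'cy': 186.19285225209805, 'pose': array([[   0.839,    0.284,   -0.465,   54.855],
       [  -0.545,    0.42 ,   -0.726, -979.868],
       [  -0.011,    0.862,    0.507,  715.168],
       [   0.   ,    0.   ,    0.   ,    1.   ]])}
top {'fx': 433.4262513541913, 'fy': 433.4262513541913, 'cx': 259.6898410557832, 'cy': 192.2849527896239, 'pose': array([[  -0.027,    0.994,   -0.108,  435.476],
       [  -1.   ,   -0.028,   -0.007, -128.696],
       [  -0.01 ,    0.107,    0.994, 1493.656],
       [   0.   ,    0.   ,    0.   ,    1.   ]])}
{'clock': 0.1, 'qpos': array([-1.19 ,  0.629,  0.038,  1.518, -0.027,  0.996, -0.02 ]), 'qd': array([-0.   , -0.001,  0.002, -0.001,  0.   , -0.001, -0.001]), 'tau': array([  0.004, -56.452,   1.231, -19.397,   0.011,   0.006,   0.   ]), 'eef_pos': array([280.576, 585.638, 195.072]), 'tool_rot': array([-3.14 ,  0.   ,  2.695]), 'force': array([ 0.565, -0.132,  0.5  ]), 'torque': array([-0.026,  0.002, -0.014]), 'width': 85.23293637308231}
```

View pics/scene0.png

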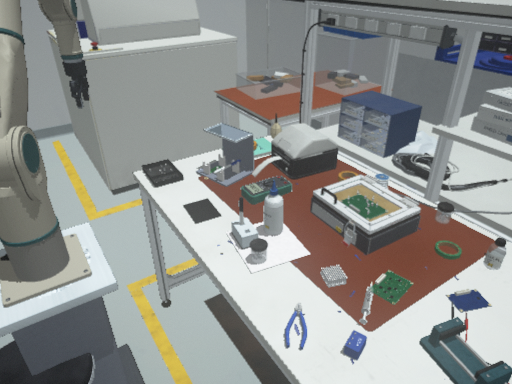

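View pics/top0.png

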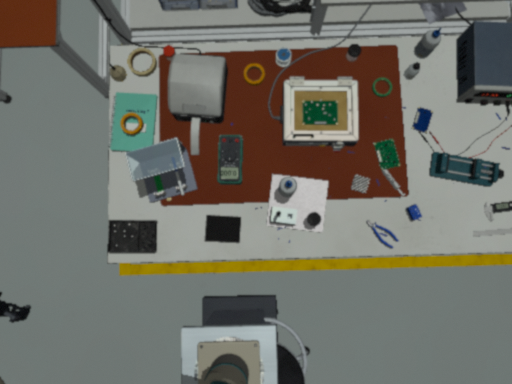

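The scene view has the stand with the marker at about (242,225), the bottle at (273,215), the jar at (259,250), the pad at (201,210) and the rack at (230,155). In the top view the stand is at (284,215), the pad at (222,229) and the rack at (162,172). Next I'll look at enlarged crops.

Run:
```python
import cv2,numpy as np
s=cv2.imread("pics/scene0.png");t=cv2.imread("pics/top0.png")
a=cv2.resize(s[185:265,190:290],None,fx=4,fy=4,interpolation=cv2.INTER_CUBIC)
b=cv2.resize(s[115:195,190:290],None,fx=4,fy=4,interpolation=cv2.INTER_CUBIC)
c=cv2.resize(t[170:235,260:330][:, :],(400,int(400*65/70)))[:280]
d=cv2.resize(t[135:205,120:220],(400,280),interpolation=cv2.INTER_CUBIC)
c=cv2.resize(t[172:235,260:350],(400,280),interpolation=cv2.INTER_CUBIC)
cv2.imwrite("pics/z0.png",np.vstack([np.hstack([a,b]),np.hstack([c,d])]))
```

```text
(no output)
```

View pics/z0.png

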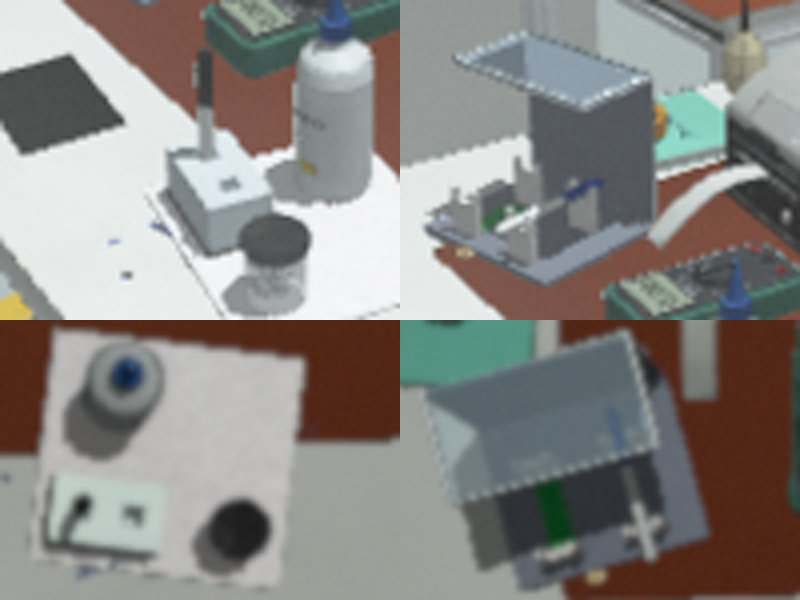

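The crops show that the bottle is behind the stand and the jar to its right. The free, green-strip lane is the left one (+y). Next I'll compute positions.

```bash
cat > h.py <<'E'
import numpy as np,cv2
from cell import ctrl,eyes
from scipy.spatial.transform import Rotation as Ro
np.set_printoptions(precision=1,suppress=True)
C={n:eyes.calibration(n) for n in("scene","top")}
def ray(n,u,v):
    c=C[n];P=c["pose"];d=P[:3,:3]@np.array([(u-c["cx"])/c["fx"],-(v-c["cy"])/c["fy"],-1.]);return P[:3,3],d
def onz(n,u,v,z):
    o,d=ray(n,u,v);return o+d*(z-o[2])/d[2]
def proj(n,p):
    c=C[n];P=c["pose"];q=P[:3,:3].T@(np.asarray(p,float)-P[:3,3]);return np.array([c["cx"]+c["fx"]*q[0]/-q[2],c["cy"]-c["fy"]*q[1]/-q[2]])
def tri(a,b):
    (o1,d1),(o2,d2)=ray("scene",*a),ray("top",*b);A=np.c_[d1,-d2];s=np.linalg.lstsq(A,o2-o1,rcond=None)[0]
    p,q=o1+s[0]*d1,o2+s[1]*d2;return (p+q)/2,np.linalg.norm(p-q)
def save(parts,name):  # parts: (img,x0,y0,x1,y1) -> 400x280 tiles
    t=[cv2.resize(i[y0:y1,x0:x1,::-1],(400,280),interpolation=cv2.INTER_CUBIC) for i,x0,y0,x1,y1 in parts]
    cv2.imwrite("pics/"+name,np.vstack([np.hstack(t[k:k+2]) for k in range(0,len(t),2)]))
E
python3 - <<'E'
from h import *
s=cv2.imread("pics/scene0.png");t=cv2.imread("pics/top0.png")
zt=lambda x,y:((x+.5)/4.444-.5+260,(y-320+.5)/4.444-.5+172)
zr=lambda x,y:((x-400+.5)/4-.5+120,(y-320+.5)/4-.5+135)
zs=lambda x,y:((x+.5)/4-.5+190,(y+.5)/4-.5+185)
zsr=lambda x,y:((x-400+.5)/4-.5+190,(y+.5)/4-.5+115)
print("plate BL TL TR BR",*[onz("top",*zt(*p),4) for p in((32,558),(52,330),(303,357),(277,585))])
print("standtop",*[onz("top",*zt(*p),46) for p in((52,475),(163,485),(157,555),(48,545))])
def blob(im,m,lo,hi):
    n,l,st,ce=cv2.connectedComponentsWithStats(m.astype(np.uint8));return
g=t.max(2)<60;m=np.zeros_like(g);m[205:250,195:250]=1
c,_=cv2.findContours((g&m).astype(np.uint8),0,2);c=max(c,key=cv2.contourArea);r=cv2.minAreaRect(c);print("pad",r)
bx=[onz("top",*p,3) for p in cv2.boxPoints(r)];print(*bx,"c",np.mean(bx,0))
b=t.astype(int);gm=(b[:,:,1]>b[:,:,2]+25)&(b[:,:,1]>b[:,:,0]+15);m=np.zeros_like(gm);m[170:202,145:175]=1
ys,xs=np.nonzero(gm&m);print("strip px",xs.min(),xs.max(),ys.min(),ys.max())
print("strip vis ends",onz("top",*zr(541,484),12),onz("top",*zr(560,542),12))
print("saddle free front mid",onz("top",*zr(557,552),50),"blue front",onz("top",*zr(640,535),50),"blue end",onz("top",*zr(648,556),53))
print("cover edge L,R",onz("top",*zr(455,500),158),onz("top",*zr(658,447),158),"back",onz("top",*zr(425,397),158),onz("top",*zr(625,332),158))
print("base",onz("top",*zr(710,535),10),onz("top",*zr(525,590),10))
print("cap tri",tri(zs(203,52),zt(84,503)), "cap/white bnd scene",zs(204,107))
for cc in ((203,52),):print(zs(*cc),zt(84,503))
print("scene cover front edge",zsr(455,57),zsr(583,106),zsr(650,75))
E
```

```text
plate BL TL TR BR [ 482.8 -139.1    4. ] [ 660.  -159.8    4. ] [ 633.2 -354.6    4. ] [ 457.  -326.9    4. ]
standtop [ 543.4 -155.6   46. ] [ 533.6 -238.9   46. ] [ 481.2 -232.5   46. ] [ 490.9 -151.1   46. ]
pad ((222.51846313476562, 228.6676788330078), (33.06013107299805, 24.79509925842285), 3.1798300743103027)
[437.5  72.7   3. ] [522.1  66.9   3. ] [512.7 -46.7   3. ] [428.2 -40.1   3. ] c [475.1  13.2   3. ]
strip px 154 163 175 191
strip vis ends [664.1 243.4  12. ] [613.1 227.   12. ]
saddle free front mid [600.2 220.4  50. ] blue front [612.6 150.5  50. ] blue end [594.3 143.3  53. ]
cover edge L,R [630.9 273.9 158. ] [668.2 115.1 158. ] back [713.2 297.9 158. ] [760.6 140.3 158. ]
base [615.8  97.7  10. ] [572.6 257.7  10. ]
cap tri (array([ 516.8, -176.2,  134.1]), np.float64(0.9406447596019133)) cap/white bnd scene (240.625, 211.375)
(240.375, 197.625) (278.514401440144, 212.7916291629163)
scene cover front edge (203.375, 128.875) (235.375, 141.125) (252.125, 133.375)
```

```bash
cat >> h.py <<'E'
def frame(yaw,lean):  # tool y along (-sin yaw,cos yaw); z leans towards +x of yaw frame
    y,l=np.radians([yaw,lean]);f=np.array([np.cos(y),np.sin(y),0]);Y=np.array([-np.sin(y),np.cos(y),0])
    z=np.sin(l)*f-np.cos(l)*np.array([0,0,1]);return np.c_[np.cross(Y,z),Y,z]
def inc(G,yaw,lean,back=0,s=None):  # G = grasp point wanted
    s=s or ctrl.read_state();R=Ro.from_euler("xyz",s["tool_rot"]).as_matrix();T=frame(yaw,lean)
    tcp=np.asarray(G,float)+(19-back)*T[:,2]
    d=R.T@(tcp-s["eef_pos"])/10;w=Ro.from_matrix(R.T@T).as_rotvec(degrees=True)
    return "[%.2f, %.2f, %.2f, %.2f, %.2f, %.2f]"%(*d,*w)
E
python3 - <<'E'
from h import *
G=(516.3,-175.8,87)
print(inc((400,-100,260),-8,20));print(inc(G,-8,35,90))
E
```

```text
[-41.02, -56.48, -4.61, -3.17, -19.86, -17.41]
[-50.28, -59.70, 5.09, -5.47, -34.73, -17.02]
```

>>> move_arm([
  [-50.3,-59.7,5.1,-5.5,-34.7,-17],
  [-50.3,-59.7,5.1,-5.5,-34.7,-17],
  [-50.3,-59.7,5.1,-5.5,-34.7,-17],
  [-50.3,-59.7,5.1,-5.5,-34.7,-17],
  [-50.3,-59.7,5.1,-5.5,-34.7,-17],
  [-50.3,-59.7,5.1,-5.5,-34.7,-17],
  [-50.3,-59.7,5.1,-5.5,-34.7,-17],
  [-50.3,-59.7,5.1,-5.5,-34.7,-17],
  [-50.3,-59.7,5.1,-5.5,-34.7,-17],
  [-50.3,-59.7,5.1,-5.5,-34.7,-17],
  [-50.3,-59.7,5.1,-5.5,-34.7,-17],
  [-50.3,-59.7,5.1,-5.5,-34.7,-17],
  [-50.3,-59.7,5.1,-5.5,-34.7,-17],
  [-50.3,-59.7,5.1,-5.5,-34.7,-17],
  [-50.3,-59.7,5.1,-5.5,-34.7,-17],
  [-50.3,-59.7,5.1,-5.5,-34.7,-17],
  [-50.3,-59.7,5.1,-5.5,-34.7,-17],
  [-50.3,-59.7,5.1,-5.5,-34.7,-17],
  [-50.3,-59.7,5.1,-5.5,-34.7,-17],
  [-50.3,-59.7,5.1,-5.5,-34.7,-17],
], grip=0.2)

```text
clock: 2.1
eef_pos: [518.3, 31.9, 141.3]
tool_rot: [-3.124, 0.562, 3.008]
force: [1.3, 0.2, 0.7]
width: 51.5
```

Run:
```python
from h import *
s=ctrl.read_state();print(s["clock"],s["qpos"].round(2),s["eef_pos"],s["tool_rot"].round(3),s["width"],s["force"])
print(inc((516.3,-175.8,87),-8,35,90)); print(inc((516.3,-175.8,87),-8,35,0))
a=eyes.get_image("scene");b=eyes.get_image("top")
save([(a,190,175,290,245),(b,240,165,340,235)],"g1.png")
```

```text
2.1 [ 0.5  0.7 -1.2  2.5  1.8  1.  -0.6] [518.3  31.9 141.3] [-3.1  0.6  3. ] 51.50428112243274 [1.3 0.2 0.7]
[1.06, -20.60, -0.77, -0.81, -2.77, 0.32]
[0.63, -20.47, 8.22, -0.81, -2.77, 0.32]
```

View pics/g1.png

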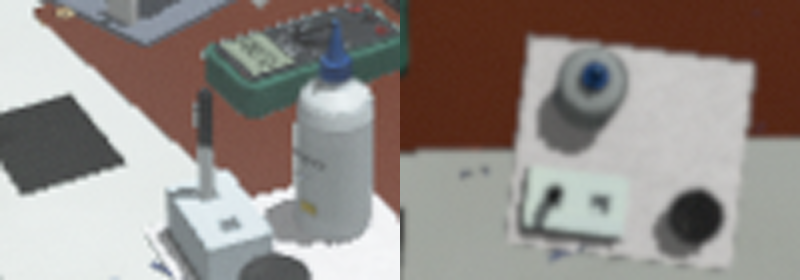

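>>> move_arm([
  [1,-20.6,-0.8,-0.8,-2.8,0.3],
  [1,-20.6,-0.8,-0.8,-2.8,0.3],
  [1,-20.6,-0.8,-0.8,-2.8,0.3],
  [1,-20.6,-0.8,-0.8,-2.8,0.3],
  [1,-20.6,-0.8,-0.8,-2.8,0.3],
  [1,-20.6,-0.8,-0.8,-2.8,0.3],
  [1,-20.6,-0.8,-0.8,-2.8,0.3],
  [1,-20.6,-0.8,-0.8,-2.8,0.3],
])

```text
clock: 3.0
eef_pos: [493.2, -178.9, 155.7]
tool_rot: [-3.141, 0.591, 3.008]
force: [0.9, -0.3, 0.7]
width: 51.3
```

```bash
cat > st.py <<'E'
from h import *
def st():
    s=ctrl.read_state();R=Ro.from_euler("xyz",s["tool_rot"]).as_matrix();z=R[:,2]
    print("t%.1f"%s["clock"],"q",[round(float(x),2) for x in s["qpos"]],"qd",[round(float(x),2) for x in s["qd"]],"G",s["eef_pos"]-19*z,"lean%.1f"%np.degrees(np.arctan2(np.hypot(z[0],z[1]),-z[2])),"zdir%.1f"%np.degrees(np.arctan2(z[1],z[0])),"yaw(y)%.1f"%np.degrees(np.arctan2(-R[0,1],R[1,1])),"w%.2f"%s["width"],"F",s["force"]);return s
E
python3 - <<'E'
from st import *
st();print(inc((516.3,-175.8,87),-8,35,90)); print(inc((516.3,-175.8,87),-8,35,0))
E
```

```text
t3.0 q [1.21, 0.71, -1.25, 2.47, 2.01, 0.65, -0.18] qd [-0.02, -0.0, -0.0, -0.0, -0.0, 0.0, 0.0] G [ 482.7 -177.5  171.5] lean33.9 zdir-7.7 yaw(y)-7.7 w51.32 F [ 0.9 -0.3  0.7]
[2.10, 0.64, -0.14, 0.17, -1.13, 0.27]
[1.92, 0.61, 8.86, 0.17, -1.13, 0.27]
```

>>> move_arm([
  [2,0.6,3,0,-1,0.3],
  [2,0.6,6,0,-1,0.3],
  [2,0.6,8.8,0,-1,0.3],
  [2,0.6,8.8,0,-1,0.3],
  [2,0.6,8.8,0,-1,0.3],
])

```text
clock: 3.5
eef_pos: [527.1, -177.0, 71.4]
tool_rot: [3.136, 0.606, 3.002]
force: [0.1, -0.9, 0.8]
width: 51.6
```

Run:
```python
from st import *
st(); print(inc((516.3,-175.8,87),-8,35,0))
a=eyes.get_image("scene");b=eyes.get_image("top")
save([(a,190,175,290,245),(b,240,165,340,235)],"g2.png")
```

```text
t3.5 q [1.11, 1.05, -1.25, 2.47, 2.19, 0.98, -0.23] qd [0.02, -0.07, -0.01, 0.0, 0.0, 0.0, 0.0] G [ 516.3 -175.6   87.1] lean34.7 zdir-7.4 yaw(y)-7.8 w51.64 F [ 0.1 -0.9  0.8]
[-0.01, -0.03, 0.00, 0.32, -0.27, -0.02]
```

View pics/g2.png

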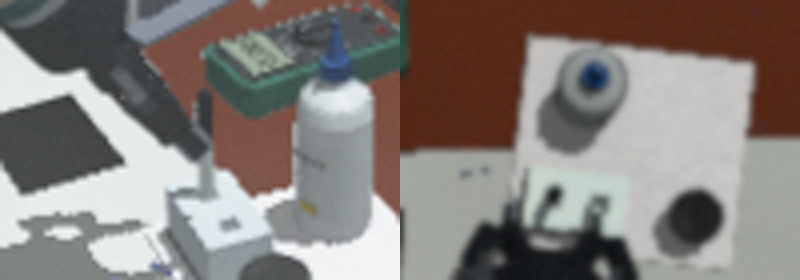

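The fingers straddle the marker and the grasp point matches the computed one, so I'll close.

>>> move_arm([
  [0,0,0,0,0,0],
  [0,0,0,0,0,0],
  [0,0,0,0,0,0],
  [0,0,0,0,0,0],
  [0,0,0,0,0,0],
  [0,0,0,0,0,0],
  [0,0,0,0,0,0],
  [0,0,0,0,0,0],
], grip=-1)

```text
clock: 4.4
eef_pos: [526.6, -179.5, 71.2]
tool_rot: [3.138, 0.607, 2.999]
force: [0.3, -0.5, 0.1]
width: -0.3
```

Run:
```python
from st import *
st(); print(inc((516.3,-175.8,187),-8,35,0))
```

```text
t4.4 q [1.11, 1.05, -1.25, 2.47, 2.19, 0.98, -0.23] qd [-0.0, -0.0, -0.0, 0.0, 0.0, -0.0, 0.0] G [ 515.9 -178.    86.8] lean34.8 zdir-7.8 yaw(y)-8.1 w-0.26 F [ 0.3 -0.5  0.1]
[-5.73, 0.25, -8.22, 0.10, -0.25, -0.14]
```

Run:
```python
from st import *
a=eyes.get_image("scene");b=eyes.get_image("top")
save([(a,210,185,260,220),(b,260,190,310,225)],"g3.png")
for p in((516.8,-176.2,134),(516,-176,46),(526.6,-179.5,71)):print(proj("scene",p),proj("top",p))
```

```text
[240.2 197.7] [278.6 212.7]
[240.9 223.1] [277.7 214.5]
[244.3 215.5] [278.9 210.8]
```

View pics/g3.png

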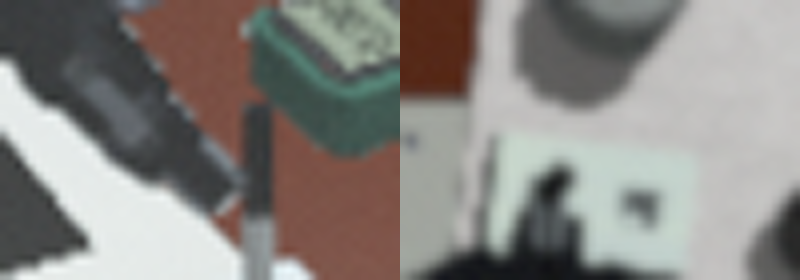

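Run:
```python
from st import *
s=ctrl.read_state();R=Ro.from_euler("xyz",s["tool_rot"]).as_matrix()
for b in((277.8,214.5),(278.2,213),(278.2,216)):
    p,e=tri((238.2,209.6),b);print(p,e,R.T@(p-s["eef_pos"]))
print([proj(n,s["eef_pos"]-19*R[:,2]) for n in C])
```

```text
[ 511.8 -174.1   94.4] 3.3470057405957725 [ -0.5   3.2 -27.8]
[ 514.4 -174.5   94. ] 8.276128213604542 [ -2.4   3.3 -25.9]
[ 508.5 -176.1   96.4] 0.46767425742253615 [  0.8   0.9 -31.1]
[array([240.8, 211.9]), array([278.6, 213.8])]
```

>>> move_arm([
  [0,0,0,0,0,0],
  [0,0,0,0,0,0],
  [0,0,0,0,0,0],
  [0,0,0,0,0,0],
  [0,0,0,0,0,0],
  [0,0,0,0,0,0],
], grip=0)

```text
clock: 5.1
eef_pos: [526.7, -179.5, 71.4]
tool_rot: [3.138, 0.607, 2.999]
force: [-0.1, 0.4, 0.1]
width: 42.3
```

Run:
```python
from st import *
st()
```

```text
t5.1 q [1.11, 1.05, -1.25, 2.47, 2.19, 0.98, -0.23] qd [-0.0, 0.0, 0.0, 0.0, 0.0, -0.0, 0.0] G [ 516. -178.   87.] lean34.8 zdir-7.8 yaw(y)-8.1 w42.34 F [-0.1  0.4  0.1]
```

>>> move_arm([
  [0,0,0.6,0,0,0],
  [0,0,1.2,0,0,0],
  [0,0,1.8,0,0,0],
  [0,0,2.3,0,0,0],
  [0,0,2.3,0,0,0],
])

```text
clock: 5.6
eef_pos: [539.9, -181.1, 51.7]
tool_rot: [3.137, 0.606, 2.998]
force: [-0.7, -0.0, 0.1]
width: 42.8
```

Run:
```python
from st import *
st()
a=eyes.get_image("scene");b=eyes.get_image("top")
save([(a,200,185,270,234),(b,255,185,325,234)],"g4.png")
```

```text
t5.6 q [1.09, 1.1, -1.22, 2.44, 2.23, 1.0, -0.22] qd [0.01, -0.02, -0.01, 0.01, -0.01, -0.0, -0.0] G [ 529.2 -179.7   67.3] lean34.7 zdir-7.8 yaw(y)-8.1 w42.79 F [-0.7 -0.   0.1]
```

View pics/g4.png

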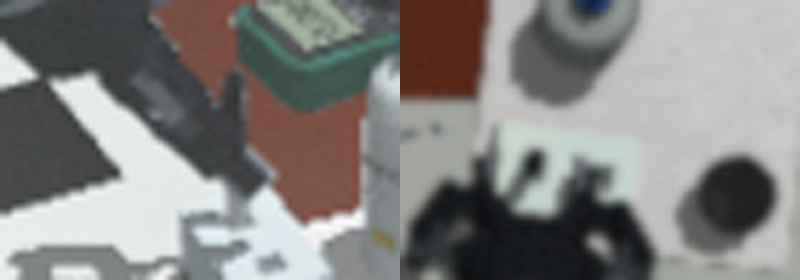

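The near finger now overlaps the marker in the scene view, with its tip at crop (265,180) and the marker at (237,200). In the top view the marker is centred between the fingers. I'll advance a few millimetres more and close.

>>> move_arm([
  [0,0,0.4,0,0,0],
  [0,0,0.4,0,0,0],
  [0,0,0.4,0,0,0],
  [0,0,0.4,0,0,0],
  [0,0,0.4,0,0,0],
  [0,0,0.4,0,0,0],
  [0,0,0.4,0,0,0],
], grip=-1)

```text
clock: 6.4
eef_pos: [542.0, -181.6, 49.3]
tool_rot: [3.138, 0.607, 2.999]
force: [1.0, -0.2, -0.4]
width: 11.0
```

Run:
```python
from st import *
st()
```

```text
t6.4 q [1.08, 1.1, -1.21, 2.43, 2.23, 1.0, -0.22] qd [-0.0, 0.0, 0.0, -0.0, -0.0, 0.0, -0.0] G [ 531.2 -180.1   64.9] lean34.8 zdir-7.8 yaw(y)-8.0 w11.00 F [ 1.  -0.2 -0.4]
```

```bash
sed -i 's/(19-back)/(46-back)/' h.py; sed -i 's/-19\*z/-46*z/' st.py
python3 - <<'E'
from st import *
s=st();R=Ro.from_euler("xyz",s["tool_rot"]).as_matrix();z=R[:,2];G=s["eef_pos"]-46*z
print(inc(G+[0,0,40],-8,35));print(inc(G+[0,0,75],-8,35));print(inc((530,0,165),0,20))
E
```

```text
t6.4 q [1.08, 1.1, -1.21, 2.43, 2.23, 1.0, -0.22] qd [-0.0, 0.0, 0.0, -0.0, -0.0, 0.0, -0.0] G [ 516.  -178.    87.1] lean34.8 zdir-7.8 yaw(y)-8.0 w11.00 F [ 1.  -0.2 -0.4]
[-2.30, 0.00, -3.29, 0.10, -0.22, -0.12]
[-4.30, 0.01, -6.16, 0.10, -0.22, -0.12]
[-2.33, 18.05, -7.15, -3.58, 14.76, -7.23]
```

>>> move_arm([
  [-1.1,0,-1.6,0,0,0],
  [-2.3,0,-3.3,0,0,0],
  [-3.4,0,-4.9,0,0,0],
  [-4.3,0,-6.2,0,0,0],
  [-4.3,0,-6.2,0,0,0],
  [-3.8,4,-6.5,-1,4,-2],
  [-3,8,-6.8,-2,8,-4],
  [-2.4,12,-7,-3,12,-6],
  [-2.3,18,-7.1,-3.6,14.8,-7.2],
  [-2.3,18,-7.1,-3.6,14.8,-7.2],
  [-2.3,18,-7.1,-3.6,14.8,-7.2],
  [-2.3,18,-7.1,-3.6,14.8,-7.2],
])

```text
clock: 7.6
eef_pos: [544.5, -2.0, 119.8]
tool_rot: [-3.141, 0.346, 3.141]
force: [0.2, -0.7, -0.2]
width: 10.7
```

Run:
```python
from st import *
s=st();G=s["eef_pos"]-46*Ro.from_euler("xyz",s["tool_rot"]).as_matrix()[:,2]
print([proj(n,G) for n in C])
a=eyes.get_image("scene");b=eyes.get_image("top")
cv2.imwrite("pics/s5.png",a[:,:,::-1]);cv2.imwrite("pics/t5.png",b[:,:,::-1])
save([(a,165,150,265,220),(b,190,165,290,235)],"g5.png")
```

```text
t7.6 q [0.67, 0.74, -1.14, 2.23, 1.45, 0.74, 0.11] qd [0.03, -0.0, 0.01, 0.0, -0.0, -0.01, 0.0] G [528.9  -2.  163.1] lean19.8 zdir-0.2 yaw(y)-0.1 w10.73 F [ 0.2 -0.7 -0.2]
[array([214.5, 164.1]), array([222.1, 209.7])]
```

View pics/g5.png

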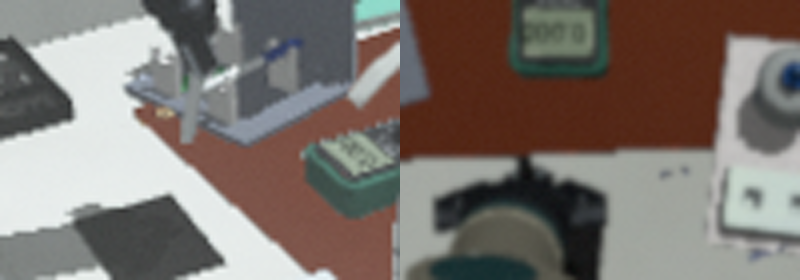

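The marker is held, with its foot at scene (211.6,184.4) and the cap showing in the top view at about (221,206).

Run:
```python
from st import *
s=ctrl.read_state();G=s["eef_pos"]-46*Ro.from_euler("xyz",s["tool_rot"]).as_matrix()[:,2]
for t in(10,15,20):
    u=np.array([np.sin(np.radians(t)),0,np.cos(np.radians(t))]);f=G-72*u;c=G+48*u
    print(t,f,proj("scene",f),c,proj("top",c))
print(onz("scene",211.6,184.4,93))
# next: marker tilt 25 -> lean 10; foot over (490,12), 15 above pad
t=np.radians(30);u=np.array([np.sin(t),0,np.cos(t)]);F=np.array([485,12,13.])
print(inc(F+72*u,0,5));print(F+72*u)
```

```text
10 [516.5  -2.9  92.3] [212.7 184.8] [537.3  -2.9 210.5] [220.9 205.8]
15 [510.3  -2.9  93.7] [210.9 185. ] [541.4  -2.9 209.6] [220.9 204.5]
20 [504.3  -2.9  95.6] [209.2 185. ] [545.4  -2.9 208.3] [220.9 203.2]
[514.5   0.5  93. ]
[4.91, 1.50, 7.84, -0.08, 14.83, -0.16]
[521.   12.   75.4]
```

>>> move_arm([
  [1.6,0.5,2.6,0,5,0],
  [3.3,1,5.2,0,10,0],
  [4.9,1.5,7.8,0,14.8,0],
  [4.9,1.5,7.8,0,14.8,0],
  [4.9,1.5,7.8,0,14.8,0],
  [4.9,1.5,7.8,0,14.8,0],
])

```text
clock: 8.3
eef_pos: [526.1, 13.7, 32.1]
tool_rot: [3.141, 0.092, 3.141]
force: [-0.8, -0.1, 0.6]
width: 11.1
```

>>> move_arm([
  [0,0,0.3,0,0,0],
  [0,0,0.6,0,0,0],
  [0,0,0.8,0,0,0],
  [0,0,0.8,0,0,0],
])

```text
clock: 8.7
eef_pos: [527.3, 14.1, 23.4]
tool_rot: [-3.141, 0.091, 3.141]
force: [-0.1, -1.1, 3.5]
width: 11.1
```

Run:
```python
from st import *
st()
```

```text
t8.7 q [0.55, 0.95, -1.05, 2.07, 1.26, 0.85, 0.3] qd [-0.0, 0.0, -0.0, -0.0, -0.01, 0.0, 0.0] G [523.1  14.2  69.2] lean5.2 zdir-0.2 yaw(y)-0.0 w11.13 F [-0.1 -1.1  3.5]
```

>>> move_arm([
  [0,0,0.1,0,0,0],
  [0,0,0.1,0,0,0],
], grip=-0.75)

```text
clock: 8.9
eef_pos: [527.6, 14.3, 22.9]
tool_rot: [-3.141, 0.091, 3.141]
force: [-0.6, -1.6, 8.0]
width: 10.7
```

>>> move_arm([
  [0,0,0.1,0,0,0],
  [0,0,0.1,0,0,0],
], grip=-0.73)

```text
clock: 9.1
eef_pos: [528.7, 14.4, 22.2]
tool_rot: [-3.141, 0.093, 3.141]
force: [0.7, -1.1, 8.1]
width: 11.4
```

>>> move_arm([
  [0,0,0.1,0,0,0],
  [0,0,0.1,0,0,0],
], grip=-0.72)

```text
clock: 9.3
eef_pos: [529.6, 14.4, 21.3]
tool_rot: [3.141, 0.094, 3.141]
force: [2.3, -1.0, 7.0]
width: 11.7
```

>>> move_arm([
  [-0.2,0,0.25,0,0,0],
  [-0.5,0,0.4,0,0,0],
  [-0.7,0,0.6,0,0,0],
  [-0.9,0,0.8,0,0,0],
])

```text
clock: 9.7
eef_pos: [537.9, 14.9, 13.3]
tool_rot: [3.14, 0.091, 3.141]
force: [1.5, 0.4, 4.1]
width: 12.2
```

```bash
cat > look.py <<'E'
from st import *
import sys
s=st();G=s["eef_pos"]-46*Ro.from_euler("xyz",s["tool_rot"]).as_matrix()[:,2]
yw=float(sys.argv[2]) if len(sys.argv)>2 else 0
for t in(0,20,40,60,80,90):
    t=np.radians(t);u=np.array([np.sin(t)*np.cos(np.radians(yw)),np.sin(t)*np.sin(np.radians(yw)),np.cos(t)]);print(round(np.degrees(t)),"foot",proj("scene",G-72*u),"cap",proj("scene",G+48*u),"capTop",proj("top",G+48*u))
a=eyes.get_image("scene");b=eyes.get_image("top");cv2.imwrite(f"pics/s{sys.argv[1]}.png",a[:,:,::-1]);cv2.imwrite(f"pics/t{sys.argv[1]}.png",b[:,:,::-1])
p=proj("scene",G).astype(int);q=proj("top",G).astype(int);print("crops",p-[35,24],q-[35,24])
save([(a,p[0]-35,p[1]-24,p[0]+35,p[1]+25),(b,q[0]-35,q[1]-24,q[0]+35,q[1]+25)],f"g{sys.argv[1]}.png")
E
python3 look.py 6
```

```text
t9.7 q [0.54, 0.97, -1.03, 2.05, 1.28, 0.85, 0.31] qd [-0.02, 0.05, 0.03, -0.05, 0.02, 0.0, 0.02] G [533.7  14.8  59.1] lean5.2 zdir0.7 yaw(y)-0.0 w12.21 F [1.5 0.4 4.1]
0 foot [216.9 208. ] cap [214.6 177.1] capTop [218.6 209.5]
20 foot [210.3 209.2] cap [219.1 176.5] capTop [218.6 204.5]
40 foot [204.2 208.1] cap [223.1 177.6] capTop [218.8 200.3]
60 foot [199.3 204.7] cap [226.1 180. ] capTop [219.1 197.4]
80 foot [196.3 199.5] cap [227.9 183.6] capTop [219.6 196.1]
90 foot [195.7 196.3] cap [228.2 185.7] capTop [219.8 196.1]
crops [180 165] [185 186]
```

View pics/g6.png

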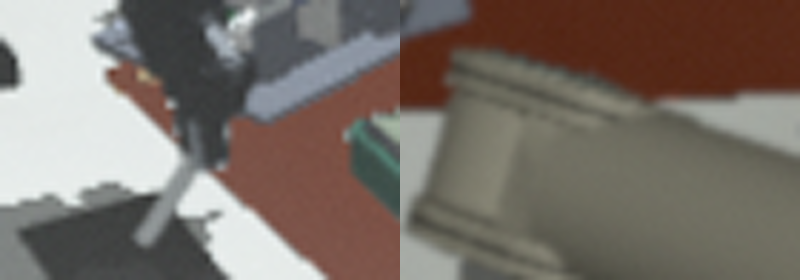

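>>> move_arm([
  [-0.4,0,0.5,0,0,0],
  [-0.8,0,1.1,0,0,0],
  [-1,0,1.4,0,0,0],
  [-1.2,0,1.7,0,0,0],
  [-1.4,0,2,0,0,0],
  [-1.5,0,2.3,0,0,0],
  [-1.5,0,2.3,0,0,0],
])

```text
clock: 10.5
eef_pos: [553.8, 14.5, -9.1]
tool_rot: [3.141, 0.089, 3.141]
force: [-0.3, 0.5, -0.9]
width: 12.0
```

```bash
cat > foot.py <<'E'
from st import *
def foot(a):  # bright pixels inside pad polygon in scene
    pad=np.array([proj("scene",p) for p in((437,72,3),(521,66,3),(513,-46,3),(428,-40,3))]);m=np.zeros(a.shape[:2],np.uint8)
    cv2.fillPoly(m,[cv2.convexHull(pad.astype(np.float32)).astype(np.int32)],1);m=cv2.erode(m,np.ones((3,3)))
    ys,xs=np.nonzero((a.min(2)>75)&(m>0));return np.c_[xs,ys]
if __name__=="__main__":
    s=st();G=s["eef_pos"]-46*Ro.from_euler("xyz",s["tool_rot"]).as_matrix()[:,2];a=eyes.get_image("scene");p=foot(a)
    if len(p): k=p[np.argsort(p[:,0]-p[:,1])][:4]; print(len(p),k.tolist())
    for t in(30,40,50,60,70,80):
        r=np.radians(t);print(t,proj("scene",G-72*np.array([np.sin(r),0,np.cos(r)])),end=" ")
E
python3 foot.py
```

```text
t10.5 q [0.52, 1.02, -1.0, 2.01, 1.31, 0.85, 0.31] qd [0.0, -0.01, -0.01, 0.01, -0.01, 0.0, 0.0] G [549.7  14.4  36.7] lean5.1 zdir0.4 yaw(y)-0.0 w12.02 F [-0.3  0.5 -0.9]
30 [[196, 217], [199, 218], [205, 215], [203, 206]]
30 [211.9 213. ] 40 [209.  212.2] 50 [206.5 210.8] 60 [204.3 208.9] 70 [202.6 206.6] 80 [201.4 203.8]
```

Run:
```python
from st import *
for y in(0,-60,60): print(y,inc((540,14,95),y,52))
```

```text
0 [-2.92, -0.04, -7.33, 0.02, -46.88, -0.04]
-60 [-1.12, -3.18, -7.49, 29.45, -42.45, 54.04]
60 [-1.12, 3.10, -7.49, -29.42, -42.40, -54.12]
```

>>> move_arm([
  [0,0,-0.3,0,0,0],
  [0,0,-0.6,0,0,0],
  [0,0,-2,0,0,0],
  [0,0,-4,0,0,0],
  [-0.5,0,-6,0,-8,0],
  [-1,0,-7,0,-16,0],
  [-2,0,-7.3,0,-24,0],
  [-2.9,0,-7.3,0,-32,0],
  [-2.9,0,-7.3,0,-40,0],
  [-2.9,0,-7.3,0,-46.9,0],
  [-2.9,0,-7.3,0,-46.9,0],
  [-2.9,0,-7.3,0,-46.9,0],
], grip=-1)

```text
clock: 11.75
eef_pos: [641.2, 17.5, 56.2]
tool_rot: [3.14, 0.875, 3.135]
force: [-0.9, 0.9, -0.6]
width: 10.8
```

```bash
python3 - <<'E'
from st import *
st();t=np.radians(20)
print(inc((510+72*np.sin(t),12,15+72*np.cos(t)),0,52))
E
python3 foot.py
```

```text
t11.8 q [0.6, 1.35, -1.25, 2.47, 2.52, 1.54, -0.47] qd [0.02, 0.41, -0.02, 0.01, 0.55, 0.41, 0.16] G [605.9  17.7  85.6] lean50.2 zdir-0.3 yaw(y)-0.3 w10.75 F [-0.9  0.9 -0.6]
[4.64, -0.59, -5.28, -0.22, -1.85, -0.25]
t11.8 q [0.6, 1.35, -1.25, 2.47, 2.52, 1.54, -0.47] qd [0.02, 0.41, -0.02, 0.01, 0.55, 0.41, 0.16] G [605.9  17.7  85.6] lean50.2 zdir-0.3 yaw(y)-0.3 w10.75 F [-0.9  0.9 -0.6]
19 [[195, 220], [193, 217], [198, 220], [195, 217]]
30 [225.2 195.4] 40 [222.4 194.5] 50 [220. 193.] 60 [217.9 191. ] 70 [216.3 188.6] 80 [215.2 185.7]
```

Run:
```python
from st import *
st();s=ctrl.read_state();G=s["eef_pos"]-46*Ro.from_euler("xyz",s["tool_rot"]).as_matrix()[:,2]
G0=G+[0,0,30];G1=np.array([500,20,115])
print(inc(G+[0,0,20],0,50))
for k in range(1,6):
    f=k/5;print(inc(G0+f*(G1-G0),-70*f,50))
```

```text
t11.8 q [0.6, 1.35, -1.24, 2.47, 2.52, 1.54, -0.47] qd [-0.0, -0.1, -0.02, 0.02, -0.13, -0.11, -0.03] G [605.4  17.8  84.6] lean50.0 zdir-0.3 yaw(y)-0.3 w10.36 F [ 0.5 -0.6 -3.2]
[-1.53, 0.02, -1.28, -0.20, 0.04, -0.23]
[-0.89, -0.80, -3.63, 10.53, 0.03, 8.76]
[0.66, -1.57, -5.48, 21.26, 0.02, 17.76]
[2.32, -2.24, -7.48, 31.99, 0.02, 26.76]
[4.08, -2.78, -9.59, 42.71, 0.01, 35.75]
[5.91, -3.14, -11.80, 53.44, 0.00, 44.75]
```

>>> move_arm([
  [-1.5,0,-1.3,0,0,0],
  [-1.2,-0.4,-2.4,5,0,4],
  [-0.9,-0.8,-3.6,10.5,0,8.8],
  [-0.1,-1.2,-4.5,16,0,13.3],
  [0.7,-1.6,-5.5,21.3,0,17.8],
  [1.5,-1.9,-6.5,26.6,0,22.3],
  [2.3,-2.2,-7.5,32,0,26.8],
  [3.2,-2.5,-8.5,37.4,0,31.3],
  [4.1,-2.8,-9.6,42.7,0,35.8],
  [5,-3,-10.7,48,0,40.2],
  [5.9,-3.1,-11.8,53.4,0,44.8],
  [5.9,-3.1,-11.8,53.4,0,44.8],
  [5.9,-3.1,-11.8,53.4,0,44.8],
  [5.9,-3.1,-11.8,53.4,0,44.8],
])

```text
clock: 13.2
eef_pos: [513.1, -13.0, 90.2]
tool_rot: [3.135, 0.876, 1.92]
force: [-0.2, 0.1, -0.4]
width: 10.4
```

Run:
```python
from st import *
st();print(inc((500,20,115),-70,50))
```

```text
t13.2 q [0.07, 1.23, -1.22, 2.1, 1.43, 1.98, -1.58] qd [0.0, 0.01, 0.0, 0.0, -0.0, 0.0, -0.01] G [500.8  20.1 119.6] lean50.2 zdir-69.5 yaw(y)-69.7 w10.38 F [-0.2  0.1 -0.4]
[0.38, -0.11, 0.28, 0.37, 0.18, -0.01]
```

Run:
```python
from st import *
print(inc((486,24,85),-70,50));print(inc((486,24,78),-70,50))
```

```text
[3.24, -1.29, 1.54, 0.37, 0.18, -0.01]
[3.77, -1.30, 1.99, 0.37, 0.18, -0.01]
```

>>> move_arm([
  [1.6,-0.6,0.8,0,0,0],
  [3.2,-1.3,1.5,0,0,0],
  [3.2,-1.3,1.5,0,0,0],
  [3.5,-1.3,1.7,0,0,0],
  [3.8,-1.3,2,0,0,0],
  [3.8,-1.3,2,0,0,0],
])

```text
clock: 13.8
eef_pos: [498.2, -8.9, 47.7]
tool_rot: [3.135, 0.876, 1.916]
force: [0.0, -0.5, -0.4]
width: 10.6
```

```bash
python3 look.py 7 -70; python3 -c "
from foot import *
p=foot(eyes.get_image('scene'));print(p.tolist())"
```

```text
t13.8 q [0.04, 1.3, -1.17, 2.12, 1.46, 1.97, -1.67] qd [-0.0, -0.01, -0.01, -0.0, -0.01, 0.01, -0.0] G [485.9  24.3  77.2] lean50.2 zdir-69.7 yaw(y)-69.9 w10.57 F [ 0.  -0.5 -0.4]
0 foot [202.5 206.6] cap [199.4 175.1] capTop [215.2 224.4]
20 foot [197.1 203.1] cap [203.3 177.3] capTop [220.2 222.5]
40 foot [192.1 198. ] cap [206.8 181. ] capTop [224.7 220.9]
60 foot [188.2 191.7] cap [209.6 185.5] capTop [228.2 219.9]
80 foot [185.7 184.9] cap [211.3 190.3] capTop [230.2 219.4]
90 foot [185.1 181.6] cap [211.6 192.6] capTop [230.6 219.5]
crops [165 164] [181 200]
[[199, 201], [196, 202], [197, 202], [198, 202], [199, 202], [197, 203], [198, 203]]
```

View pics/g7.png

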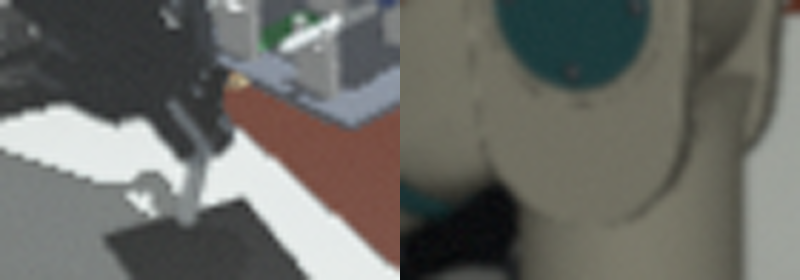

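Run:
```python
from st import *
F=np.array([477.5,47.4,2.]);d=np.array([np.cos(np.radians(-70)),np.sin(np.radians(-70)),0])
for t in (20,24,28,32,36,40,44,48,52,56,60,64,68,70):
    r=np.radians(t);G=F+72*(np.sin(r)*d+np.cos(r)*np.array([0,0,1]));print(t,G,inc(G,-70,50))
```

```text
20 [485.9  24.3  69.7] [0.60, -0.03, 0.51, 0.27, 0.17, -0.13]
24 [487.5  19.9  67.8] [0.45, -0.03, 0.99, 0.27, 0.17, -0.13]
28 [489.1  15.6  65.6] [0.33, -0.03, 1.48, 0.27, 0.17, -0.13]
32 [490.5  11.5  63.1] [0.24, -0.03, 1.98, 0.27, 0.17, -0.13]
36 [492.    7.6  60.2] [0.19, -0.04, 2.48, 0.27, 0.17, -0.13]
40 [493.3   3.9  57.2] [0.18, -0.04, 2.98, 0.27, 0.17, -0.13]
44 [494.6   0.4  53.8] [0.19, -0.04, 3.48, 0.27, 0.17, -0.13]
48 [495.8  -2.9  50.2] [0.25, -0.04, 3.98, 0.27, 0.17, -0.13]
52 [496.9  -5.9  46.3] [0.34, -0.05, 4.47, 0.27, 0.17, -0.13]
56 [497.9  -8.7  42.3] [0.46, -0.05, 4.96, 0.27, 0.17, -0.13]
60 [498.8 -11.2  38. ] [0.62, -0.05, 5.44, 0.27, 0.17, -0.13]
64 [499.6 -13.4  33.6] [0.81, -0.05, 5.90, 0.27, 0.17, -0.13]
68 [500.3 -15.3  29. ] [1.03, -0.06, 6.36, 0.27, 0.17, -0.13]
70 [500.6 -16.2  26.6] [1.15, -0.06, 6.58, 0.27, 0.17, -0.13]
```

>>> move_arm([
  [0.3,0,0.2,0,0,0],
  [0.45,0,0.35,0,0,0],
  [0.5,0,0.4,0,0,0],
  [0.5,0,0.4,0,0,0],
])

```text
clock: 14.35
eef_pos: [497.9, -8.5, 41.1]
tool_rot: [3.136, 0.876, 1.918]
force: [0.1, -0.1, -1.0]
width: 10.8
```

>>> move_arm([
  [0.1,0,0.05,0,0,0],
  [0.15,0,0.15,0,0,0],
  [0.2,0,0.2,0,0,0],
])

```text
clock: 14.65
eef_pos: [498.1, -8.8, 38.6]
tool_rot: [3.135, 0.876, 1.917]
force: [-0.9, -0.2, 2.0]
width: 10.2
```

>>> move_arm([
  [0,0,0,0,0,0],
  [-0.1,0,0.4,0,0,0],
  [-0.2,0,0.7,0,0,0],
  [-0.25,0,0.95,0,0,0],
  [-0.3,0,1.2,0,0,0],
  [-0.35,0,1.45,0,0,0],
  [-0.4,0,1.7,0,0,0],
  [-0.4,0,1.95,0,0,0],
], grip=-0.72)

```text
clock: 15.45
eef_pos: [504.2, -25.5, 29.1]
tool_rot: [3.135, 0.876, 1.917]
force: [-0.3, -0.7, 2.6]
width: 11.7
```

```bash
cat > foot2.py <<'E'
from foot import *
s=st();G=s["eef_pos"]-46*Ro.from_euler("xyz",s["tool_rot"]).as_matrix()[:,2];a=eyes.get_image("scene");p=foot(a);print(p.tolist())
d=np.array([np.cos(np.radians(-70)),np.sin(np.radians(-70)),0])
for t in(20,30,40,50,60,70,80):
    r=np.radians(t);f=G-72*(np.sin(r)*d+np.cos(r)*np.array([0,0,1]));print(t,f,proj("scene",f))
E
python3 foot2.py
```

```text
t15.4 q [0.07, 1.33, -1.14, 2.12, 1.51, 1.96, -1.66] qd [0.03, 0.02, 0.03, 0.01, 0.05, -0.01, 0.01] G [492.    7.6  58.5] lean50.2 zdir-69.7 yaw(y)-69.9 w11.69 F [-0.3 -0.7  2.6]
[[203, 200], [199, 201], [200, 201], [201, 201], [202, 201], [196, 202], [197, 202], [198, 202], [199, 202], [200, 202], [201, 202], [196, 203], [197, 203], [198, 203], [199, 203], [200, 203], [196, 204], [197, 204], [198, 204], [199, 204], [197, 205], [198, 205], [199, 205]]
20 [483.5  30.8  -9.2] [201.3 209.5]
30 [479.6  41.5  -3.9] [198.8 207.1]
40 [476.1  51.1   3.3] [196.4 204.3]
50 [473.1  59.5  12.2] [194.3 201.3]
60 [470.6  66.2  22.5] [192.5 198. ]
70 [468.8  71.2  33.9] [191.  194.7]
80 [467.7  74.3  46. ] [190.  191.3]
```

Run:
```python
from st import *
F=np.array([476.5,49.5,2.]);d=np.array([np.cos(np.radians(-70)),np.sin(np.radians(-70)),0])
for t in (44,48,52,56,60,64,68,70,72):
    r=np.radians(t);G=F+72*(np.sin(r)*d+np.cos(r)*np.array([0,0,1]));print(t,G,inc(G,-70,50))
```

```text
44 [493.6   2.5  53.8] [0.04, -0.03, 0.68, 0.24, 0.21, -0.11]
48 [494.8  -0.8  50.2] [0.09, -0.03, 1.18, 0.24, 0.21, -0.11]
52 [495.9  -3.8  46.3] [0.18, -0.04, 1.68, 0.24, 0.21, -0.11]
56 [496.9  -6.6  42.3] [0.30, -0.04, 2.16, 0.24, 0.21, -0.11]
60 [497.8  -9.1  38. ] [0.46, -0.04, 2.64, 0.24, 0.21, -0.11]
64 [498.6 -11.3  33.6] [0.65, -0.04, 3.10, 0.24, 0.21, -0.11]
68 [499.3 -13.2  29. ] [0.87, -0.04, 3.56, 0.24, 0.21, -0.11]
70 [499.6 -14.1  26.6] [0.99, -0.05, 3.78, 0.24, 0.21, -0.11]
72 [499.9 -14.8  24.2] [1.12, -0.05, 3.99, 0.24, 0.21, -0.11]
```

>>> move_arm([
  [0,0,0.4,0,0,0],
  [0,0,0.7,0,0,0],
  [0.1,0,1.2,0,0,0],
  [0.2,0,1.7,0,0,0],
  [0.3,0,2.2,0,0,0],
  [0.45,0,2.6,0,0,0],
  [0.65,0,3.1,0,0,0],
  [0.75,0,3.35,0,0,0],
  [0.75,0,3.35,0,0,0],
])

```text
clock: 16.4
eef_pos: [511.1, -44.8, 1.2]
tool_rot: [3.136, 0.875, 1.918]
force: [-0.2, -0.2, -0.1]
width: 12.1
```

```bash
python3 foot2.py
```

```text
t16.4 q [0.1, 1.37, -1.1, 2.12, 1.59, 1.94, -1.64] qd [-0.0, -0.01, -0.01, 0.0, -0.01, -0.0, -0.0] G [498.9 -11.7  30.6] lean50.1 zdir-69.7 yaw(y)-69.9 w12.12 F [-0.2 -0.2 -0.1]
[[205, 200], [206, 200], [206, 201], [207, 201], [197, 202], [198, 202], [199, 202], [200, 202], [201, 202], [207, 202], [197, 203], [198, 203], [199, 203], [200, 203], [201, 203], [202, 203], [207, 203], [208, 203], [196, 204], [197, 204], [198, 204], [199, 204], [200, 204], [201, 204], [202, 204], [203, 204], [208, 204], [209, 204], [197, 205], [198, 205], [199, 205], [200, 205], [201, 205], [202, 205], [203, 205], [209, 205], [210, 205], [209, 206], [210, 206], [211, 206], [208, 207], [209, 207], [210, 207], [211, 207], [208, 208], [209, 208], [210, 208], [208, 209], [209, 209]]
20 [490.5  11.5 -37. ] [206.4 218.4]
30 [486.6  22.2 -31.7] [203.8 215.9]
40 [483.1  31.8 -24.5] [201.5 213.2]
50 [480.   40.2 -15.6] [199.3 210.1]
60 [477.6  46.9  -5.4] [197.5 206.9]
70 [475.8  51.9   6. ] [196.1 203.6]
80 [474.7  55.   18.1] [195.1 200.2]
```

>>> move_arm([
  [0.15,0,0.2,0,0,0],
  [0.25,0,0.35,0,0,0],
  [0.25,0,0.35,0,0,0],
])

```text
clock: 16.75
eef_pos: [511.8, -45.8, -2.5]
tool_rot: [3.135, 0.876, 1.917]
force: [0.2, -0.1, -0.3]
width: 12.0
```

```bash
python3 foot2.py | tail -3
python3 - <<'E'
from st import *
s=st();R=Ro.from_euler("xyz",s["tool_rot"]).as_matrix();G=s["eef_pos"]-46*R[:,2]
print(inc(G+[0,0,20],-70,50));print(inc(G+[0,0,60],-70,50))
G0=G+[0,0,60];G1=np.array([540,150,190.])
for f in(.2,.4,.6,.8,1): print(inc(G0+f*(G1-G0),-70+85*f,50-12*f))
E
```

```text
60 [478.2  45.9  -9. ] [197.9 207.9]
70 [476.4  50.9   2.4] [196.5 204.6]
80 [475.3  53.9  14.5] [195.5 201.2]
t16.8 q [0.1, 1.38, -1.09, 2.12, 1.59, 1.94, -1.64] qd [-0.0, -0.0, -0.0, 0.0, -0.0, -0.0, -0.0] G [499.5 -12.6  27. ] lean50.2 zdir-69.7 yaw(y)-69.9 w12.16 F [-0.6 -0.6  0. ]
[-1.52, -0.01, -1.28, 0.26, 0.16, -0.10]
[-4.59, 0.00, -3.84, 0.26, 0.16, -0.10]
[-4.10, 2.89, -7.40, -12.55, 2.58, -11.27]
[-3.44, 5.61, -11.17, -24.89, 4.88, -22.98]
[-2.67, 8.10, -15.09, -36.75, 6.98, -35.21]
[-1.82, 10.33, -19.11, -48.12, 8.73, -47.96]
[-0.97, 12.27, -23.14, -58.99, 10.03, -61.20]
```

>>> move_arm([
  [0,0,0,0,0,0],
  [0,0,0,0,0,0],
  [0,0,0,0,0,0],
  [-1.5,0,-1.3,0,0,0],
  [-4.6,0,-3.8,0,0,0],
  [-4.3,1.5,-5.6,-6.3,1.3,-5.6],
  [-4.1,2.9,-7.4,-12.5,2.6,-11.3],
  [-3.8,4.2,-9.3,-18.7,3.7,-17.1],
  [-3.4,5.6,-11.2,-24.9,4.9,-23],
  [-3.1,6.9,-13.1,-30.8,5.9,-29.1],
  [-2.7,8.1,-15.1,-36.7,7,-35.2],
  [-2.2,9.2,-17.1,-42.4,7.9,-41.6],
  [-1.8,10.3,-19.1,-48.1,8.7,-48],
  [-1.4,11.3,-21.1,-53.5,9.4,-54.6],
  [-1,12.3,-23.1,-59,10,-61.2],
  [-1,12.3,-23.1,-59,10,-61.2],
  [-1,12.3,-23.1,-59,10,-61.2],
  [-1,12.3,-23.1,-59,10,-61.2],
], grip=-1)

```text
clock: 18.6
eef_pos: [566.9, 156.7, 152.9]
tool_rot: [-3.141, 0.662, -2.881]
force: [0.1, 0.6, 0.7]
width: 11.2
```

Run:
```python
from st import *
s=st();print(inc((540,150,190),15.3,38))
```

```text
t18.6 q [0.43, 0.81, -1.24, 2.4, 2.02, 0.93, -0.42] qd [-0.01, 0.01, -0.0, -0.0, 0.0, -0.01, 0.01] G [539.5 149.4 189.1] lean37.9 zdir14.9 yaw(y)14.9 w11.17 F [0.1 0.6 0.7]
[-0.10, 0.06, -0.03, -0.26, -0.06, -0.29]
```

Run:
```python
from st import *
zr=lambda x,y:((x-400+.5)/4-.5+120,(y-320+.5)/4-.5+135)
zsr=lambda x,y:((x-400+.5)/4-.5+190,(y+.5)/4-.5+115)
print("cover L,R,BR",tri(zsr(455,57),zr(455,500)),tri(zsr(583,106),zr(658,447)),tri(zsr(652,75),zr(625,332)))
O=np.array([648,193.5,0]);y=np.radians(15.3);f=np.array([np.cos(y),np.sin(y),0]);l=np.array([-f[1],f[0],0]);W=lambda a,b,c:O+a*f+b*l+[0,0,c]
s=ctrl.read_state();G=s["eef_pos"]-46*Ro.from_euler("xyz",s["tool_rot"]).as_matrix()[:,2]
u=f*np.sin(np.radians(82))+np.array([0,0,np.cos(np.radians(82))])
pts=[W(-55,85,10),W(-55,-85,10),W(95,-85,10),W(0,85,158),W(0,-85,158),W(90,-85,158),W(-42,38-17,57),W(-42,38+17,57),W(-42,38-10.5,57),W(-42,38+10.5,57),W(38,48.5,57),W(38,27.5,57),W(-30,27,12),W(-30,49,12),W(30,27,12),W(-42,-21,57),W(-42,-55,57)]
mk=[G,G-72*u,G+48*u]
a0=cv2.imread("pics/scene0.png")[:,:,::-1];b0=cv2.imread("pics/top0.png")[:,:,::-1];a=eyes.get_image("scene");b=eyes.get_image("top")
def tile(im,n,x0,y0,P,k=5.714):
    t=cv2.resize(im[y0:y0+49,x0:x0+70,::-1],(400,280),interpolation=cv2.INTER_CUBIC)
    for p in P:
        q=(proj(n,p)-[x0,y0]+.5)*k;cv2.drawMarker(t,tuple(int(v) for v in q),(255,0,255),1,7,1)
    return t
A=tile(a0,"scene",195,135,pts);B=tile(b0,"top",127,150,pts)
p=proj("scene",G).astype(int)-[35,24];q=proj("top",G).astype(int)-[35,24];print(p,q)
cv2.imwrite("pics/ov.png",np.vstack([np.hstack([A,B]),np.hstack([tile(a,"scene",*p,mk),tile(b,"top",*q,mk)])]))
```

```text
cover L,R,BR (array([628. , 272. , 166.8]), np.float64(3.500803046043766)) (array([669.2, 112.9, 164. ]), np.float64(4.647223946376126)) (array([759.9, 139. , 163. ]), np.float64(1.1946706853800588))
[160 115] [136 182]
```

View pics/ov.png

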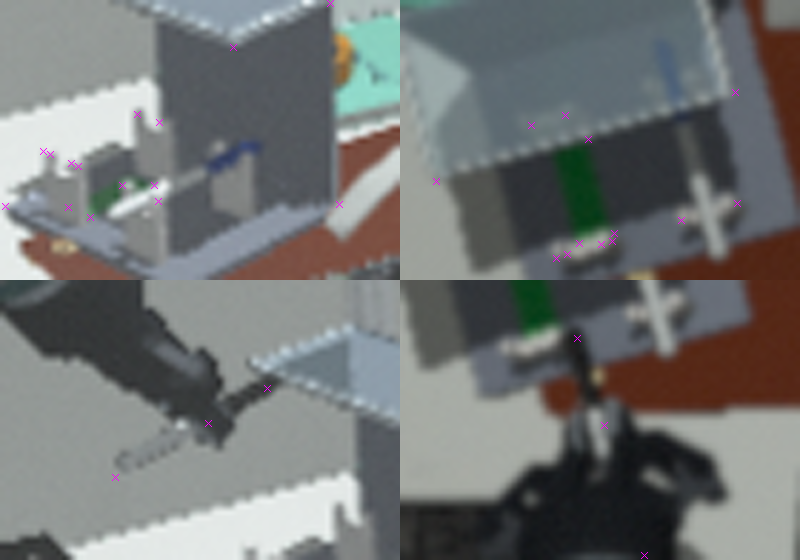

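The overlay shows the rack model matching the pictures to about 1 px: the free-lane saddle is centred at crop (586,246) and predicted at (585,247). The marker hangs about 8° cap-up and sits about 5 mm further toward the cap than my model. Next I'll enter the lane.

```bash
cat > lane.py <<'E'
from st import *
O=np.array([648,193.5,0]);y_=np.radians(15.3);f=np.array([np.cos(y_),np.sin(y_),0]);l=np.array([-f[1],f[0],0])
def W(a,b,c):return O+a*f+b*l+np.array([0,0,c])
def loc(s):
    G=s["eef_pos"]-46*Ro.from_euler("xyz",s["tool_rot"]).as_matrix()[:,2];d=G-O;print("local",np.array([d@f,d@l,d[2]]))
E
python3 - <<'E'
from lane import *
loc(ctrl.read_state())
for p in((-90,38,130),(-70,38,105),(-22,38,90)):print(inc(W(*p),15.3,38))
E
```

```text
local [-116.1  -13.2  189.1]
[1.58, 5.15, 6.25, -0.16, -0.08, -0.22]
[1.54, 5.16, 9.45, -0.16, -0.08, -0.22]
[-1.32, 5.18, 13.59, -0.16, -0.08, -0.22]
```

>>> move_arm([
  [0.5,1.7,2,0,0,0],
  [1,3.4,4.1,0,0,0],
  [1.6,5.1,6.2,-0.2,0,-0.2],
  [1.6,5.2,7.8,-0.2,0,-0.2],
  [1.5,5.2,9.4,-0.2,0,-0.2],
  [0.5,5.2,10.9,-0.2,0,-0.2],
  [-0.4,5.2,12.3,-0.2,0,-0.2],
  [-1.3,5.2,13.6,-0.2,0,-0.2],
  [-1.3,5.2,13.6,-0.2,0,-0.2],
  [-1.3,5.2,13.6,-0.2,0,-0.2],
])

```text
clock: 19.7
eef_pos: [644.5, 231.2, 54.2]
tool_rot: [3.141, 0.663, -2.876]
force: [-0.2, -0.4, -0.5]
width: 10.8
```

Run:
```python
from lane import *
s=st();loc(s)
for p in((-10,38,80),(2,38,72),(9,38,66),(9,38,60)):print(inc(W(*p),15.3,38))
u=f*np.sin(np.radians(82.5))+np.array([0,0,np.cos(np.radians(82.5))]);G=s["eef_pos"]-46*Ro.from_euler("xyz",s["tool_rot"]).as_matrix()[:,2]
mk=[G,G-67*u,G+53*u]
pts=[W(-42,38-10.5,57),W(-42,38+10.5,57),W(38,48.5,57),W(38,27.5,57)]
a=eyes.get_image("scene");b=eyes.get_image("top");cv2.imwrite("pics/s9.png",a[:,:,::-1]);cv2.imwrite("pics/t9.png",b[:,:,::-1])
for n in C: print(n,[proj(n,p) for p in mk])
# dark/bright profile: cap/marker masks in top near prediction
q=np.array([proj("top",p) for p in mk]);
x0,y0=q.min(0).astype(int)-4;x1,y1=q.max(0).astype(int)+5
print(x0,y0);print(b[y0:y1,x0:x1].min(2))
```

```text
t19.7 q [0.22, 1.07, -1.09, 2.2, 2.17, 1.04, -0.41] qd [0.0, -0.01, -0.01, 0.02, -0.0, -0.0, 0.0] G [617.2 223.7  90.4] lean38.0 zdir15.3 yaw(y)15.3 w10.81 F [-0.2 -0.4 -0.5]
local [-21.7  37.3  90.4]
[-0.29, 0.07, 1.54, -0.00, -0.04, -0.04]
[-0.74, 0.07, 2.91, -0.00, -0.04, -0.04]
[-0.92, 0.07, 3.82, -0.00, -0.04, -0.04]
[-0.55, 0.07, 4.29, -0.00, -0.04, -0.04]
scene [array([208.6, 152.5]), array([195.3, 160.7]), array([218.7, 146.4])]
top [array([154.9, 186.2]), array([160.9, 205.8]), array([150.1, 170.6])]
146 166
[[ 96  95  97  97  96  97  96  98  97  97  97  98 100  99  97  98  99  99
   97]
 [ 97  96  96  96  98  98  97  98 100 102 102 101  98  98  99  98  99  99
  100]
 [ 97  97  97  96  98  97  99 100 102 108 112 107 102 100 100 100  98 100
   99]
 [ 96  98 101  98  98 101 104 106 109 113 114 110 106 102  99  98  99  99
  100]
 [ 99 102 104  97  94 103 112 115 116 114 111 109 108 107 103 101 103 102
  106]
 [ 97 100  95  88  86  94 108 114 112 111 108 109 111 111 107 110 119 114
  110]
 [ 97  96  87  80  79  85  96 108 109 110 110 112 120 123 113 112 125 115
   92]
 [ 96  95 
[... 2287 characters left out ...]
  23  26  22  22  21  22  21  19  22  20  19
   19]
 [ 20  21  22  26  26  22  24  25  24  25  24  23  22  20  22  19  19  16
   16]
 [ 22  23  23  26  27  29  28  30  30  27  25  25  22  23  20  20  15  19
   17]
 [ 24  26  29  32  41  41  41  42  38  35  31  31  28  21  21  21  16  14
   15]
 [ 30  36  41  47  51  52  53  53  52  49  47  45  37  28  24  22  19  20
   14]
 [ 40  45  48  53  48  48  48  48  48  51  57  56  47  36  28  22  22  19
   18]
 [ 48  42  45  50  49  52  52  51  47  47  47  47  42  38  31  27  25  19
   21]
 [ 54  58  68  76  77  80  81  78  74  73  63  57  48  38  34  29  25  22
   25]
 [ 78  86  96  98  98  94  94  95  93  94  89  82  74  59  44  34  25  23
   21]]
```

>>> move_arm([
  [-0.3,0,1.5,0,0,0],
  [-0.5,0,2.2,0,0,0],
  [-0.7,0,2.9,0,0,0],
  [-0.9,0,3.5,0,0,0],
  [-0.9,0,3.8,0,0,0],
  [-0.7,0,4.1,0,0,0],
  [-0.6,0,4.3,0,0,0],
  [-0.6,0,4.3,0,0,0],
])

```text
clock: 20.6
eef_pos: [674.9, 239.5, 24.0]
tool_rot: [3.141, 0.663, -2.875]
force: [0.1, 0.2, -0.5]
width: 11.0
```

Run:
```python
from lane import *
s=st();loc(s)
for p in((9,38,58),(9,38,55),(9,38,51),(9,38,48)):print(inc(W(*p),15.3,38))
```

```text
t20.6 q [0.2, 1.14, -1.05, 2.12, 2.22, 1.02, -0.38] qd [0.0, -0.01, -0.01, -0.0, -0.0, -0.0, 0.0] G [647.6 232.   60.3] lean38.0 zdir15.3 yaw(y)15.3 w11.00 F [ 0.1  0.2 -0.5]
local [ 9.8 37.3 60.3]
[0.20, 0.07, 0.13, 0.01, -0.02, -0.00]
[0.39, 0.07, 0.37, 0.01, -0.02, -0.00]
[0.63, 0.07, 0.68, 0.01, -0.02, -0.00]
[0.82, 0.07, 0.92, 0.01, -0.02, -0.00]
```

Now I'll lower slowly until the front saddle is touched.

>>> move_arm([
  [0.15,0,0.12,0,0,0],
  [0.27,0,0.22,0,0,0],
  [0.27,0,0.22,0,0,0],
])

```text
clock: 20.9
eef_pos: [674.3, 239.3, 20.8]
tool_rot: [3.141, 0.663, -2.875]
force: [-0.3, 0.7, -1.6]
width: 10.8
```

>>> move_arm([
  [0.06,0,0.08,0,0,0],
  [0.12,0,0.16,0,0,0],
  [0.12,0,0.16,0,0,0],
])

```text
clock: 21.2
eef_pos: [674.5, 239.4, 19.0]
tool_rot: [3.141, 0.663, -2.875]
force: [0.1, 0.1, -0.3]
width: 11.1
```

>>> move_arm([
  [0.06,0,0.08,0,0,0],
  [0.12,0,0.16,0,0,0],
  [0.12,0,0.16,0,0,0],
])

```text
clock: 21.5
eef_pos: [674.8, 239.7, 17.9]
tool_rot: [-3.142, 0.665, -2.874]
force: [-2.3, -2.4, 5.8]
width: 10.7
```

>>> move_arm([
  [0.06,0,0.08,0,0,0],
  [0.12,0,0.16,0,0,0],
  [0.12,0,0.16,0,0,0],
])

```text
clock: 21.8
eef_pos: [675.2, 239.8, 17.0]
tool_rot: [-3.141, 0.667, -2.874]
force: [-5.0, -3.6, 11.2]
width: 10.8
```

>>> move_arm([
  [0,0,0,0,0,0],
  [0,0,0,0,0,0],
  [0.03,0,0.04,0,0,0],
  [0.06,0,0.08,0,0,0],
  [0.09,0,0.12,0,0,0],
], grip=-0.72)

```text
clock: 22.3
eef_pos: [674.7, 239.5, 13.4]
tool_rot: [3.141, 0.664, -2.875]
force: [1.4, 0.2, 0.9]
width: 12.0
```

>>> move_arm([
  [0.03,0,0.04,0,0,0],
  [0.06,0,0.08,0,0,0],
  [0.09,0,0.12,0,0,0],
  [0.12,0,0.16,0,0,0],
])

```text
clock: 22.7
eef_pos: [674.8, 239.5, 12.3]
tool_rot: [-3.141, 0.665, -2.874]
force: [-3.2, -2.8, 8.1]
width: 12.0
```

Run:
```python
from lane import *
s=st();loc(s)
```

```text
t22.7 q [0.2, 1.16, -1.04, 2.12, 2.24, 1.04, -0.39] qd [0.0, 0.01, 0.0, 0.0, 0.01, 0.01, -0.0] G [647.5 232.1  48.5] lean38.1 zdir15.3 yaw(y)15.3 w12.00 F [-3.2 -2.8  8.1]
local [ 9.7 37.3 48.5]
```

>>> move_arm([
  [-0.06,0,-0.08,0,0,0],
  [-0.06,0,-0.08,0,0,0],
  [-0.06,0,-0.08,0,0,0],
])

```text
clock: 23.0
eef_pos: [674.3, 239.4, 12.3]
tool_rot: [3.141, 0.663, -2.875]
force: [-0.6, -1.0, 1.4]
width: 11.6
```

>>> move_arm([
  [0,0,0,0,0,0],
  [0,0,0,0,0,0],
  [0,0,0,0,0,0],
  [0,0,0,0,0,0],
  [0,0,0,0,0,0],
], grip=-0.5)

```text
clock: 23.5
eef_pos: [674.7, 239.5, 12.6]
tool_rot: [3.141, 0.664, -2.875]
force: [-0.1, 0.3, -0.3]
width: 21.1
```

>>> move_arm([
  [0,0,-0.5,0,0,0],
  [0,0,-1.2,0,0,0],
  [0,0,-2.2,0,0,0],
  [0,0,-3.5,0,0,0],
  [0,0,-5,0,0,0],
  [0,0,-7,0,0,0],
  [0,0,-9,0,0,0],
  [0,0,-11,0,0,0],
  [0,0,-13,0,0,0],
  [0,0,-15,0,0,0],
  [0,0,-15,0,0,0],
])

```text
clock: 24.6
eef_pos: [584.5, 215.4, 133.6]
tool_rot: [-3.14, 0.667, -2.871]
force: [0.0, 1.3, -0.2]
width: 21.4
```

Run:
```python
from lane import *
s=st();loc(s)
a=eyes.get_image("scene");b=eyes.get_image("top");cv2.imwrite("pics/s10.png",a[:,:,::-1]);cv2.imwrite("pics/t10.png",b[:,:,::-1])
mk=[W(-60,38,51),W(60,38,51)]
def tile(im,n,x0,y0,P,w=60,h=42):
    k=400/w;t=cv2.resize(im[y0:y0+h,x0:x0+w,::-1],(400,280),interpolation=cv2.INTER_CUBIC)
    for p in P:
        q=(proj(n,p)-[x0,y0]+.5)*k;cv2.drawMarker(t,tuple(int(v) for v in q),(255,0,255),1,7,1)
    return t
for n in C:print(n,[proj(n,p) for p in mk])
cv2.imwrite("pics/fin.png",np.vstack([np.hstack([tile(a,"scene",195,145,mk),tile(b,"top",130,160,mk)]),np.hstack([tile(a,"scene",170,100,[],150,105),tile(b,"top",100,130,[],240,168)])]))
```

```text
t24.6 q [0.26, 0.86, -1.18, 2.33, 2.03, 1.0, -0.46] qd [-0.0, 0.05, 0.04, -0.04, 0.03, 0.02, 0.01] G [557.1 207.9 169.7] lean38.2 zdir15.4 yaw(y)15.4 w21.43 F [ 0.   1.3 -0.2]
local [-83.9  37.9 169.7]
scene [array([201.6, 165.4]), array([224.6, 154.7])]
top [array([160.6, 198.5]), array([151.2, 164.7])]
```

View pics/fin.png

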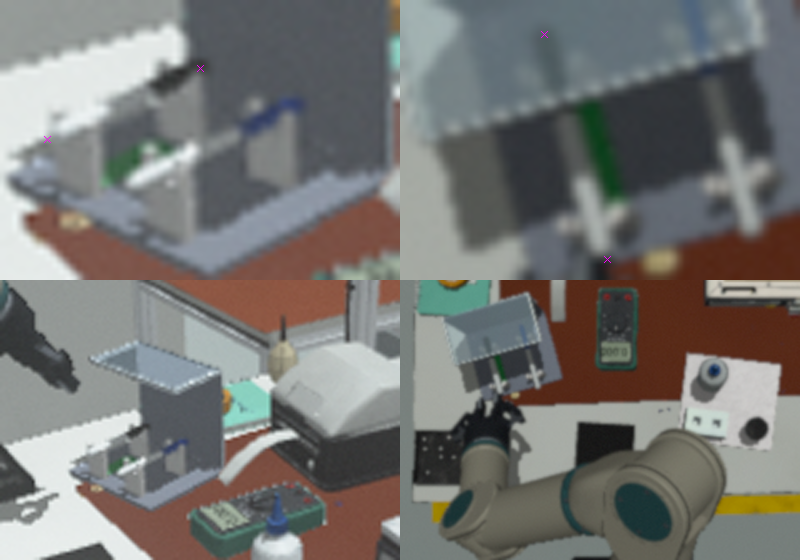

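Run:
```python
from lane import *
a=eyes.get_image("scene").astype(int);a0=cv2.imread("pics/scene0.png")[:,:,::-1].astype(int)
b=eyes.get_image("top").astype(int);b0=cv2.imread("pics/top0.png")[:,:,::-1].astype(int)
d=np.abs(a-a0).max(2)[148:172,194:232]
for r,row in zip(range(148,172),d):print(r,"".join("#" if v>60 else "+" if v>25 else "." for v in row))
d=np.abs(b-b0).max(2)[160:202,145:168]
for r,row in zip(range(160,202),d):print(r,"".join("#" if v>60 else "+" if v>20 else "." for v in row))
for x,z in((-60,51),(-54,51),(-54,45),(-54,57),(60,51),(66,51),(66,57)):print(x,z,proj("scene",W(x,38,z)),proj("top",W(x,38,z)))
```

```text
148 ......................................
149 ......................................
150 ......................................
151 ......................................
152 ......................................
153 ......................................
154 ...........................+++++......
155 ..........................####++......
156 ........................++###+........
157 ......................+######+........
158 ....................+#####++..........
159 .................++######+............
160 ................++#+..##..............
161 ......................................
162 ..........+....++.....................
163 .........+#..+........................
164 .........++...........................
165 .........+.##+........................
166 ......................................
167 ......................................
168 ......................................
169 ......................................
170 ......................................
171 ......................................
160 .......................
161 .......................
162 ........
[... 649 characters left out ...]
#+........
186 ..........+###+........
187 ..........+####+.......
188 ..........+####+.......
189 ..........+#####.......
190 ...........+###+.......
191 ...........+##+........
192 ............+++........
193 .......................
194 ............+.+++......
195 .............+##+......
196 ............+###+......
197 ............++#++......
198 .......................
199 ..............+++......
200 ...+++.......+#++......
201 ..++#+.....++###+..+...
-60 51 [201.6 165.4] [160.6 198.5]
-54 51 [202.9 164.8] [160.1 196.8]
-54 45 [203.  166.2] [160.6 197. ]
-54 57 [202.7 163.4] [159.7 196.6]
60 51 [224.6 154.7] [151.2 164.7]
66 51 [225.7 154.2] [150.7 163. ]
66 57 [225.6 152.8] [150.3 162.7]
```

```bash
python3 -c "
from cell import ctrl
print(ctrl.finish_job(),ctrl.read_state()['clock'])"
```

```text
the job is handed in; nothing more can be done
the job is handed in; nothing more can be done
```

The black-capped marker now lies in the free, green-strip lane under the cover, cap to the back, and the job was handed in at about 25 s of the 54 s allowed.

**What I did:**
- I took the marker out of the stand and pressed its foot on the rubber pad twice with a light pinch. That swung it to about 20° from level.
- I carried it under the cover with the hand leaning back 38° and let it settle level by touching the front saddle first. Then I released it and backed out.

**Last checks:**
- **Position:** comparing pictures from before and after, the marker is in the slot of the front saddle. Its foot and cap end are within about 1 px of where they should be at 51 mm height, so it reads as level. Its centre is about 3 mm further back than the lane middle, give or take a few mm.
- **Robot:** it was clear of everything, with wrist force near zero.
- **Everything else:** in the last pictures the blue marker, bottle and jar look where they were. I did not measure the other items one by one.

**What failed or disagreed:**
- **First grasp:** it closed on nothing. The pictures put the fingertips about 27 mm short of the reported tool point. I corrected for that offset and it held for the rest of the job.
- **Saddle force:** pressing on the front saddle briefly reached about 11 N before I loosened the pinch.
- **Partly hidden views:** the cap in the top view is seen only through the cover, and the barrel in the scene view is white on white. The exact position along the lane is therefore the least certain figure.

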